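# Slide the draining board out over the bin and hold it

## Task

Slide the draining board outward along its riser, away from its handle end and out over the teal bin, until its far end is in line with the pointer blade beside it. That far out the board tips by itself, so keep it flat on the riser and straight along it, never lifting or tipping it on the way, and finish while still holding it there level with the gripper so that wet slides can be laid on the overhang to drip. The board must not lean on the bin or the pointer; leave everything else standing where it is.

Things in the scene. Friction and masses are not known exactly. Their poses are not given: they have to be found in the camera images.
- board: loose white board, 90 (x) x 260 (y) x 10 mm, 0.4 to 0.6 kg, flat on the riser, up to 0.06 rad askew; origin at the centre of its underside, z up, +y to its far (outer) end; a handle block stands near its inner end. It balances 4 mm from its middle towards the handle, so it tips once over 134 mm overhangs the riser's outer edge; the pointer asks for 155 to 190 mm
- board_grip (a point): middle of the board's handle block, an upright block 56 mm (board x) x 16 mm (board y) whose top is 44 mm above the board's underside (34 mm above the board's upper face); this point lies 30 mm above the underside, 105 mm from the board's middle towards the inner end. Can be pinched from above across the 16 mm
- board_end (a point): middle of the upper edge of the board's far end face, 130 mm from the board's middle; this edge has to come in line with the pointer
- riser: fixed grey sheet-metal riser that the board slides on, top 140 (x) x 220 (y) mm, flat without rims, 125 mm high; origin at the centre of its foot on the worktop; +y is the outward direction of sliding, its outer edge is at y = +110 mm
- pointer: fixed steel post on a round 52 mm foot, 158 mm high, standing beyond the board's side; origin at the centre of its foot; axes parallel to the riser's
- pointer_tip (a point): tip of the post's thin blade (4 mm wide, at 131 to 139 mm height) that points along the riser's -x towards the board's path, about 20 mm short of the board's side; the board's far end edge shall lie at the blade's place along the riser's y. Axes parallel to the riser's
- bin: fixed open teal bin, 166 (x) x 206 (y) x 102 mm high, under the overhang just beyond the riser's outer edge; origin at the centre of its underside
- specimen_cup: bystander: loose specimen cup, 60 mm wide, 68 mm high, standing behind the riser; origin at the centre of its underside
- reagent: bystander: loose brown reagent bottle, 34 mm wide, 82 mm high, standing in front of the riser; origin at the centre of its underside
- timer: bystander: loose flat white timer, 64x68x18 mm, lying behind; origin at the centre of its underside
- marker: bystander: loose white marker pen, 135 mm long, lying at the near left; origin at the centre of its underside
There are look-alikes about, which are no part of the job. What is shaped like the bin but brown is not meant.

How it is judged:
By the outcome, as a careful person would: the job done as asked, in the order asked, and still so for the second after the job is handed in, while the arm keeps its last pose, push and grip.
It also fails if it takes over 38 s, if anything falls off the work surface, if the arm or the gripper's body presses on something with over 40 N, if the wrist force passes 120 N, or if a joint passes its speed limit or range.

## Robot

A 6-joint arm with a two-finger parallel gripper is mounted at the origin on a cart in front of the work surface, level with it; the furniture and walls round the work are solid. World frame = base frame: x ahead of the robot, y to its left, z up, the work surface at z = 0. Lengths are in m, angles in degrees, forces in N, time in s.
With the tool pointing down it reaches from about 0.325 to 0.9 m from the base axis. Payload 6.1 kg.
Tool frame: the origin (TCP) lies midway between the tips of the shut fingers; the grasp point (between the pads) lies 19 mm behind it (manip.pinch_z is the distance from the TCP to the grasp point, in m); z points along the fingers, y is the line along which they close (so a half turn about z gives the same grasp; the last joint's range is limited). The gripper opens to 87 mm and grips with 3 to 60 N. Pads are 19 mm wide; open, the fingers measure 117 mm over their backs; the gripper's body (75 mm by 190 mm) begins 51 mm behind the grasp point.
Start: joints at [57.806, 12.628, 87.462, -0, 79.91, -7.225], TCP at [0.264, 0.567, 0.223] pointing down, gripper open.
Joint ranges: [-170.65, 170.65], [-52.31, 119.04], [5.05, 147.46], [-71.25, 251.25], [11.57, 151.72], [-153.62, 153.62]. Speed limits (degrees/s): [147.25, 147.25, 172.46, 180, 180, 180].

## Interface

Orientations are given as a 3x3 rotation matrix whose columns are the frame's x, y, z axes.
In Python, from rig import manip gives the robot as it stands.
- The arm moves only by the shell command python3 -m jog 'ROWS' [OPENING] [FORCE]. ROWS is text: rows parted by semicolons, each of 4 numbers parted by spaces: the shift along the tool's x, y, z in cm, then the turn about the tool's z in degrees. A call has 1 to 10 rows; each row shifts and turns the commanded pose from where the row before left it, along the tool's axes as they then stand; what a row does not reach is not made up. A row lasts 1/8 s, in which the tool goes at most 62.5 mm and 10.7 degrees, less where a joint would pass 70% of its speed; a pose out of reach is approached as far as the arm can. A call with a gripper value outside its range is refused whole. OPENING is the finger opening in cm, from 0 to 8.7, set as the call begins (- or left out, the last holds). The fingers move at their own pace and stop on an object; FORCE is the grip in N (left out, the last holds). Time passes only in rows, so rows that do not move let the fingers close. It gives the time, the measured TCP pose, the force, the opening and the grip force at its end, in the units of the state.
- manip.sense(): the state, without advancing time (a new reading comes with each control period).
- manip.get_image(name): name is "scene" or "top" or "wrist"; returns a dict with "color" (384x512x3 uint8, red, green, blue), "vfov" (degrees; the focal length in pixels is half the picture's height over the tangent of half this angle, whatever the lens; pixels are square), "cx", "cy" (the principal point, pixels), "position" and "orientation" of the camera in the world; the wrist camera has in their place "hand_eye" (4x4, takes a point from camera to tool coordinates, whose origin is the TCP and whose axes are the flange's). Camera axes: x right, y down, z forward; pixel columns grow to the right and rows downward; lengths in m; the calibration is good to about 2 mm. A picture is of the moment at which its call begins: read the wrist's pose just before it. There is no depth.
- manip.close_job(): hands the job in; it is judged then, once.
Trained networks look in the newest picture that a camera, given by its name, has taken for a name from the list of things; names that differ only in an ending like _2 or _b are one class to them, and where a whole thing is asked for, a point or a joint stands for the part that bears it (a point fixed in the world has none). Each returns a list of dicts, best first, with "score" (0 to 1); they miss things now and then, are a little off and sometimes report something else, mostly with a low value. They report only what shows in the picture. A call takes as long as a camera call. They do not tell look-alikes from the thing itself.
- manip.search_frame(camera, thing): "position" ([column, row] as shares, 0 to 1, of the picture: columns of its width, rows of its height, amid what is visible of it).
- manip.cut_out(camera, thing): "mask" (384x512 bool, what is visible of it) and "position" ([column, row] as shares, 0 to 1, of the picture: columns of its width, rows of its height, amid what is visible of it).
The state is a dict: "time": time; "qpos": joint angles; "dq": joint speeds; "tau": joint torques, N m; "tool_pos": TCP position; "eef_rot": TCP orientation; "wrist_force": force on the tool from outside, world axes, zero at the start; "wrist_torque": the same for the moment, N m; "finger_gap": finger opening in m; "grasp_force": force on a finger pad.
Only numpy, scipy, OpenCV 4.12 (cv2) and the standard library are available. Lean on these libraries where they do the work, as an engineer would, in place of code of your own. Each camera call takes 0.05 s, during which the arm holds its last target. There are 200 camera calls.

## Working session

There is one attempt and no reset: what is moved stays moved. The work goes in short steps, Python scripts to look and compute and a shell command to move; the robot and the scene stay as the last step left them, time stands still between calls to the robot, and variables do not carry over. Pictures are saved under pics/ and viewed, at most 10 in all, crops included, and the job is handed in when it is done.

```bash
mkdir -p pics; cat > h.py <<'E'
import numpy as np, cv2
from rig import manip
def ray(im,u,v,R=None,p=None):
    f=192/np.tan(np.radians(im["vfov"])/2)
    d=np.array([(u-im["cx"])/f,(v-im["cy"])/f,1.])
    R=np.array(im["orientation"]) if R is None else R
    return (np.array(im["position"]) if p is None else p), R@d
def onz(im,u,v,z):
    p,d=ray(im,u,v); return p+d*(z-p[2])/d[2]
def proj(im,X):
    f=192/np.tan(np.radians(im["vfov"])/2)
    c=np.array(im["orientation"]).T@(np.array(X)-im["position"])
    return c[:2]/c[2]*f+[im["cx"],im["cy"]]
def save(im,n): cv2.imwrite(n,cv2.cvtColor(im["color"],cv2.COLOR_RGB2BGR))
E
python3 - <<'E'
from h import *
np.set_printoptions(precision=4,suppress=True)
ims=[]
for c in("scene","top"):
    im=manip.get_image(c); ims.append(im["color"]); np.save(c+".npy",im,allow_pickle=True)
    save(im,f"pics/{c}0.png")
    print(c,im["vfov"],im["cx"],im["cy"],im["position"],np.array(im["orientation"]).tolist())
    for t in("board","board_grip","board_end","riser","pointer","pointer_tip","bin","specimen_cup","reagent","timer","marker"):
        print(t,[(np.round(np.array(r["position"])*[512,384],1).tolist(),round(r["score"],2)) for r in manip.search_frame(c,t)])
s=manip.sense();print(s["eef_rot"],s["wrist_force"],s["time"],s["finger_gap"],manip.pinch_z)
E
```

```text
scene 51.61097220515415 262.8870924073459 190.01873703666126 [-0.4579 -0.4642  0.9658] [[0.558447276810561, -0.47675273025631276, 0.6788545302316397], [-0.8294039403905912, -0.3357198996404258, 0.44652127905619804], [0.015024735852231108, -0.812403214653028, -0.5829024567918691]]
board [([340.2, 230.1], 0.66), ([314.5, 269.0], 0.65)]
board_grip [([342.5, 230.1], 0.81)]
board_end [([343.4, 232.3], 0.82), ([332.3, 242.7], 0.5), ([280.3, 183.6], 0.48)]
riser [([333.2, 243.3], 0.79)]
pointer []
pointer_tip []
bin [([147.3, 183.5], 0.95), ([265.6, 218.0], 0.76)]
specimen_cup []
reagent [([315.7, 271.4], 0.65)]
timer [([357.2, 211.3], 0.7)]
marker []
top 50.70061507946314 253.1586202076671 193.96605463725015 [0.2436 0.1719 1.3749] [[0.041159326695583254, -0.972566407452425, 0.22895522034024424], [-0.9991474279412317, -0.04080093512507979, 0.0063008675069420594], [0.0032135750165902806, -0.22901935898085682, -0.9734165635264328]]
board [([359.2, 218.4], 0.71)]
board_grip [([356.9, 213.7], 0.83)]
board_end [([355.6, 216.4], 0.7)]
riser [([347.9, 201.5], 0.76)]
pointer [([264.5, 187.3], 0.61)]
pointer_tip [([264.0, 187.8], 0.49)]
bin [([110.3, 238.1], 0.57)]
specimen_cup [([353.1, 183.6], 0.62), ([349.4, 201.8], 0.16)]
reagent [([346.9, 257.0], 0.55)]
timer [([336.6, 145.0], 0.89)]
marker [([218.2, 273.6], 0.56)]
[[-0.9065  0.4221  0.    ]
 [ 0.4221  0.9065  0.    ]
 [-0.      0.     -1.    ]] [-0.2841 -0.3687 -0.09  ] 1.2 0.08710684748844821 0.0187
```

View pics/scene0.png

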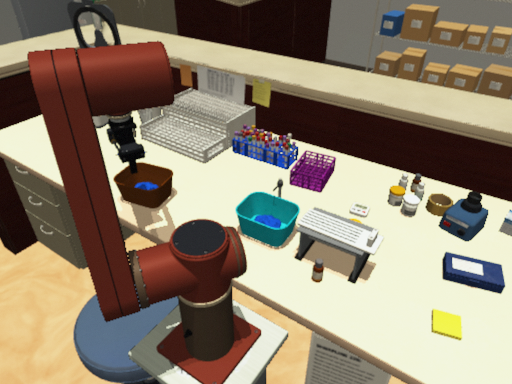

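View pics/top0.png

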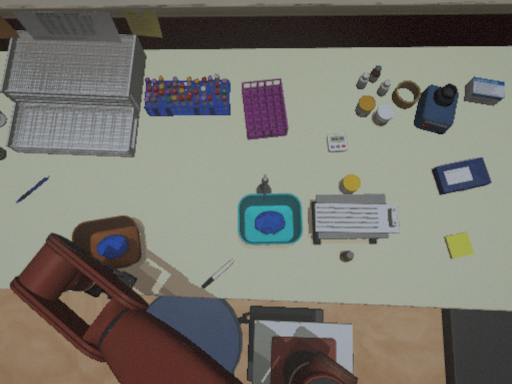

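The top view shows the white ribbed board at (355,218) with its handle at the right end (393,217). The teal bin is at (270,222) and the pointer is at (265,185).

Look-alikes:
- **Bin:** the brown bin is at (108,240); the teal one at (270,222) is the one meant.
- **Board:** the wire racks at (75,90) and (75,130) could be mistaken for it; the ribbed board is the only one with a handle on a riser.

I'll check this in a close crop.

```bash
python3 - <<'E'
from h import *
np.set_printoptions(precision=4,suppress=True)
im=np.load("top.npy",allow_pickle=True).item()
c=im["color"][165:265,230:410]
cv2.imwrite("pics/crop1.png",cv2.cvtColor(cv2.resize(c,None,fx=4.4,fy=4.4,interpolation=cv2.INTER_CUBIC),cv2.COLOR_RGB2BGR))
for n,u,v,z in(("handle",393,217,.165),("end",315,218,.135),("tip",264,188,.135),("bin",270,222,.1),("cup",351,184,.06),("reag",347,257,.08)):
    print(n,onz(im,u,v,z))
E
```

```text
handle [ 0.4743 -0.2465  0.165 ]
end [ 0.4667 -0.0148  0.135 ]
tip [0.5559 0.1466 0.135 ]
bin [0.4542 0.1229 0.1   ]
cup [ 0.6009 -0.1461  0.06  ]
reag [ 0.3556 -0.1252  0.08  ]
```

View pics/crop1.png

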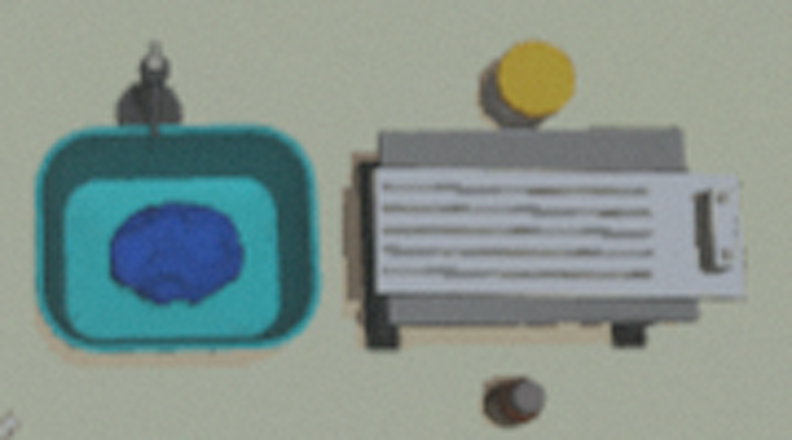

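The crop confirms the ribbed white board with its slotted handle block on the right, lying on the grey riser. The teal bin (blue pile inside) is on the left, and the blade tip is near crop (155,135). Next I'll hover near the handle.

```bash
python3 -m jog '0 0 -2.5 -8.3;0 0 -2.5 -8.3;0 0 -2.5 -8.4;-1.5 -5.8 0 0;-1.5 -5.8 0 0;-1.5 -5.8 0 0;-1.5 -5.8 0 0;-1.5 -5.8 0 0;-1.5 -5.8 0 0;-1.5 -5.8 0 0' 8.7; python3 -m jog '-1.5 -5.8 0 0;-1.5 -5.8 0 0;-1.5 -5.8 0 0;-1.5 -5.8 0 0;-1.5 -5.8 0 0;-1.5 -5.8 0 0;0 0 0 0;0 0 0 0'
python3 - <<'E'
from h import *
np.set_printoptions(precision=4,suppress=True)
s=manip.sense();im=manip.get_image("wrist");im["s"]=s;np.save("w1.npy",im,allow_pickle=True);save(im,"pics/w1.png")
print(s["tool_pos"],s["eef_rot"],s["qpos"],im["hand_eye"],im["vfov"],s["time"])
E
```

```text
time: 2.45
tool_pos: [0.3692, 0.1589, 0.2979]
eef_rot: [[-1.0, -0.001, 0.001], [-0.001, 1.0, 0.0], [-0.001, 0.0, -1.0]]
wrist_force: [0.3, -0.1, -0.4]
finger_gap: 0.0868
grasp_force: 0.0
time: 3.45
tool_pos: [0.459, -0.1871, 0.2973]
eef_rot: [[-1.0, 0.0, -0.001], [0.0, 1.0, 0.001], [0.001, 0.001, -1.0]]
wrist_force: [0.3, 0.4, 0.6]
finger_gap: 0.0872
grasp_force: 0.0
[ 0.459  -0.1871  0.2973] [[-1.      0.0003 -0.0006]
 [ 0.0003  1.      0.0009]
 [ 0.0006  0.0009 -1.    ]] [ -31.3213   -7.6476  100.4472    0.0267   87.257  -121.3081] [[ 0.0014 -0.9639 -0.2661  0.0732]
 [ 1.      0.0014  0.0002 -0.002 ]
 [ 0.0001 -0.2661  0.9639 -0.164 ]
 [ 0.      0.      0.      1.    ]] 65.13202295292058 3.45
```

View pics/w1.png

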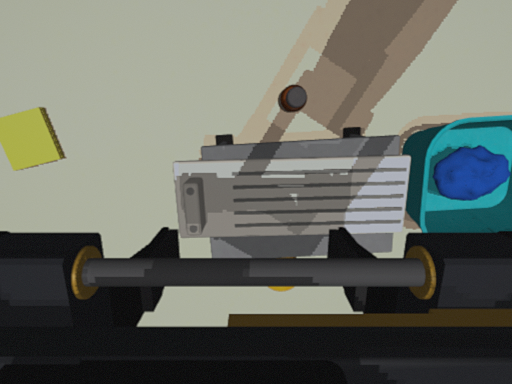

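The wrist view shows the handle block at (191,207), the board's long edges from (174,162) to (410,155) and from (178,237) to (405,235), and the riser behind them. I'll refine these edges.

```bash
cat >> h.py <<'E'
def wfix(im):
    s=im["s"];T=np.eye(4);T[:3,:3]=s["eef_rot"];T[:3,3]=s["tool_pos"]
    M=T@np.array(im["hand_eye"]);im["position"]=M[:3,3];im["orientation"]=M[:3,:3];return im
E
python3 - <<'E'
from h import *
np.set_printoptions(precision=4,suppress=True)
im=wfix(np.load("w1.npy",allow_pickle=True).item())
c=im["color"][130:265,165:425]
cv2.imwrite("pics/crop2.png",cv2.cvtColor(cv2.resize(c,None,fx=3,fy=3,interpolation=cv2.INTER_CUBIC),cv2.COLOR_RGB2BGR))
g=cv2.cvtColor(im["color"],cv2.COLOR_RGB2GRAY)
l=cv2.createLineSegmentDetector().detect(g)[0][:,0]
for a in l:
    if np.hypot(a[2]-a[0],a[3]-a[1])>22 and min(a[0],a[2])>165 and max(a[0],a[2])<430 and 120<a[1]<265 :
        print(a.round(1), *[onz(im,a[i],a[i+1],.135)[:2] for i in(0,2)])
E
```

```text
[402.7 256.8 406.1 234.3] [ 0.548  -0.0108] [ 0.5192 -0.0106]
[342.7 226.1 367.1 251.7] [ 0.5091 -0.0854] [ 0.5413 -0.0539]
[177.1 230.6 179.1 258. ] [ 0.5149 -0.277 ] [ 0.5498 -0.2769]
[402.8 225.9 410.6 156.7] [ 0.5088 -0.0159] [ 0.4289 -0.018 ]
[179.4 257.6 293.1 257.3] [ 0.5491 -0.2766] [ 0.5486 -0.1412]
[296.9 257.9 325.6 257.6] [ 0.5495 -0.1367] [ 0.5491 -0.1025]
[326.8 258.  328.6 229.5] [ 0.5496 -0.101 ] [ 0.5133 -0.1014]
[378.1 257.4 400.6 257.5] [ 0.5487 -0.04  ] [ 0.5488 -0.0131]
[408.2 154.8 385.6 156.2] [ 0.4268 -0.0209] [ 0.4284 -0.0453]
[363.1 136.  399.4 134.1] [ 0.4069 -0.0718] [ 0.4049 -0.0334]
[234.4 143.2 338.1 137.3] [ 0.4147 -0.2091] [ 0.4083 -0.0984]
[265.6 170.6 374.4 167.6] [ 0.4443 -0.1752] [ 0.4409 -0.0561]
[301.9 173.6 238.1 174.9] [ 0.4476 -0.1352] [ 0.4491 -0.2055]
[404.4 170.7 349.3 172.2] [ 0.4443 -0.0228] [ 0.446  -0.0831]
[234.4 197.8 293.1 196.4] [ 0.4753 -0.21  ] [ 0.4737 -0.1439]
[355.6 157.  248.1 159.5] [ 0.4293 -0.0777] [ 0.4321 -0.1944]
[403.1 184.2 234.4 188.7] [ 0.4594 -0.0221] [ 0.4648 -0.2099]
[400.6 210.  234.3 214.3] [ 0.4896 -0.0209] [ 
[... 1607 characters left out ...]
 [ 0.4799 -0.2101]
[206.9 236.8 181.9 237.5] [ 0.5226 -0.2428] [ 0.5234 -0.272 ]
[345.6 198.5 299.4 200. ] [ 0.4761 -0.0847] [ 0.4779 -0.1367]
[202.  179.2 205.8 219.5] [ 0.4541 -0.2455] [ 0.5012 -0.2432]
[200.3 231.8 196.9 184.4] [ 0.5163 -0.2501] [ 0.4599 -0.2514]
[251.1 255.8 219.3 238.3] [ 0.5468 -0.1912] [ 0.5245 -0.2284]
[182.  208.1 177.8 176.6] [ 0.4875 -0.2697] [ 0.4511 -0.272 ]
[339.4 140.  299.4 141.9] [ 0.4111 -0.0967] [ 0.4132 -0.1394]
[326.2 125.2 356.1  80.1] [ 0.3958 -0.1118] [ 0.3512 -0.0844]
[374.4 258.7 346.8 258.1] [ 0.5505 -0.0442] [ 0.5497 -0.0771]
[310.6 143.1 338.1 143.1] [ 0.4145 -0.1273] [ 0.4145 -0.0978]
[323.1 261.1 255.6 260.7] [ 0.5537 -0.1052] [ 0.5532 -0.1858]
```

View pics/crop2.png

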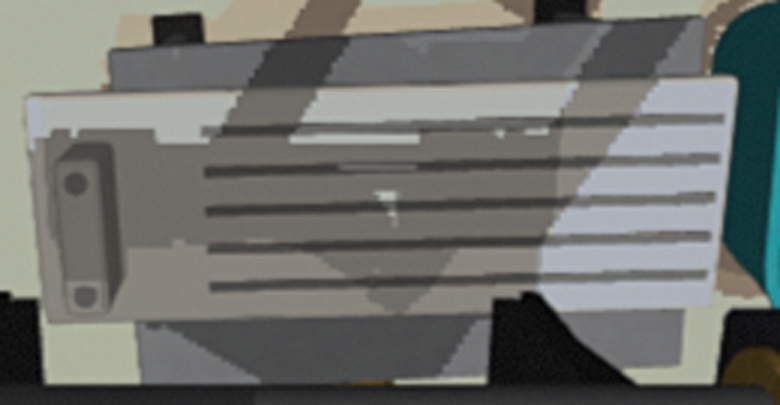

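The board sits about 1.6° off world y and the riser about 3.2°, so the board is askew by 0.028 rad. The grip point is near (0.478, -0.252). Next I'll look at the pointer blade and the board end together.

```bash
python3 -m jog '-2.5 5 0 0;-2.5 5 0 0;-2.5 5 0 0;-2.5 5 0 0;-2.5 5 0 0;0 0 0 0;0 0 0 0'
python3 - <<'E'
from h import *
np.set_printoptions(precision=4,suppress=True)
s=manip.sense();im=manip.get_image("wrist");im["s"]=s;np.save("w2.npy",im,allow_pickle=True)
for t in("pointer","pointer_tip","board_end"):
    print(t,[(np.round(np.array(r["position"])*[512,384],1).tolist(),round(r["score"],2)) for r in manip.search_frame("wrist",t)])
wfix(im);print(s["tool_pos"],s["time"])
cv2.imwrite("pics/w2.png",cv2.cvtColor(cv2.resize(im["color"][:290],None,fx=1.56,fy=1.56),cv2.COLOR_RGB2BGR))
E
```

```text
time: 4.38
tool_pos: [0.5834, 0.064, 0.2978]
eef_rot: [[-1.0, -0.003, -0.0], [-0.003, 1.0, -0.0], [0.0, -0.0, -1.0]]
wrist_force: [0.2, 0.7, 0.5]
finger_gap: 0.0866
grasp_force: 0.0
pointer [([318.8, 168.3], 0.64)]
pointer_tip [([317.1, 170.7], 0.73)]
board_end [([88.4, 75.3], 0.86)]
[0.5834 0.064  0.2978] 4.375
```

View pics/w2.png

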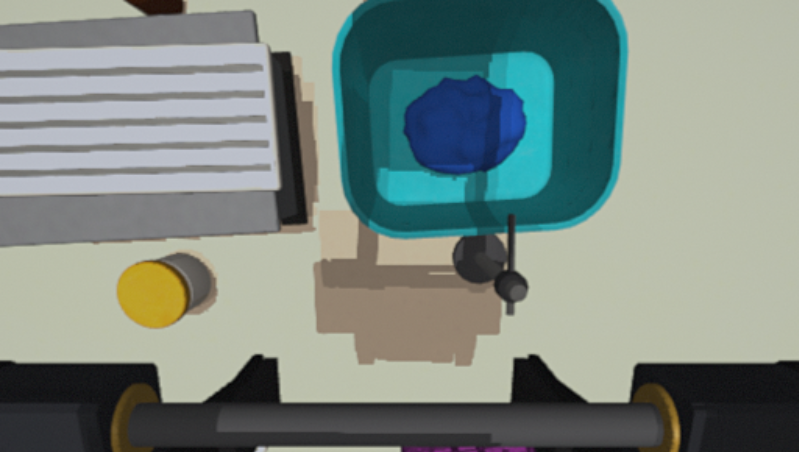

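The blade tip is at view (512,214). The board's far end runs from (268,43) to (280,190), and the riser's outer corners are at (254,11) and (281,231).

```bash
python3 - <<'E'
from h import *
np.set_printoptions(precision=4,suppress=True)
im=wfix(np.load("w2.npy",allow_pickle=True).item());k=1/1.56
o=lambda u,v,z:onz(im,u*k,v*k,z)[:2]
tip=o(512,216,.135);b=o(511,262,.135);e1=o(268,43,.135);e2=o(280,190,.135);r1=o(254,11,.125);r2=o(281,231,.125);r3=o(0,244,.125)
print("tip",tip,"blade",b,"end",e1,e2,"riser",r1,r2,r3)
ry=(r2-r3)/np.linalg.norm(r2-r3);print("riser y",ry)
for sl in(.050,.056,.062):
    y=np.array([-sl,1]);y/=np.linalg.norm(y);m=(e1+e2)/2
    print(sl,"slide",(tip-m)@y,"tip over edge",(tip-(r1+r2)/2)@y,"end over edge",(m-(r1+r2)/2)@y)
g=cv2.cvtColor(im["color"],cv2.COLOR_RGB2GRAY)
for a in cv2.createLineSegmentDetector().detect(g)[0][:,0]:
    if np.hypot(a[2]-a[0],a[3]-a[1])>18 and max(a[0],a[2])<345 and (max(a[0],a[2])<185 or min(a[0],a[2])>315) and a[1]<200:
        print(a.round(1), *[onz(im,a[i],a[i+1],.135)[:2] for i in(0,2)], *[onz(im,a[i],a[i+1],.125)[:2] for i in(0,2)])
t=np.load("top.npy",allow_pickle=True).item()
print("top tip",onz(t,265.2,195.7,.135), "end",onz(t,230+376/4.4,165+230/4.4,.135),"grip",onz(t,230+712/4.4,165+230/4.4,.169))
w=wfix(np.load("w1.npy",allow_pickle=True).item())
print("handle top ends",onz(w,165+75/3,130+155/3,.169),onz(w,165+88/3,130+305/3,.169))
E
```

```text
tip [0.5338 0.1419] blade [0.5656 0.1435] end [ 0.4282 -0.0181] [ 0.5173 -0.016 ] riser [ 0.4075 -0.0282] [ 0.5458 -0.0193] [ 0.556  -0.2216]
riser y [-0.0504  0.9987]
0.05 slide 0.1557129853482256 tip over edge 0.16263749032967323 end over edge 0.006924504981447602
0.056 slide 0.1552978549357889 tip over edge 0.1622437057491962 end over edge 0.006945850813407288
0.062 slide 0.15487744870242384 tip over edge 0.16184438265371373 end over edge 0.006966933951289871
[95.1  9.4 78.5 -0.1] [ 0.4129 -0.0908] [ 0.4049 -0.1055] [ 0.4099 -0.0955] [ 0.4017 -0.1106]
[325.  165.6 324.9 145.6] [0.563  0.1406] [0.5414 0.1389] [0.5647 0.143 ] [0.5423 0.1413]
[329.3 138.1 329.  170.6] [0.5334 0.1431] [0.5686 0.1453] [0.5341 0.1455] [0.5704 0.1479]
[  0.6 124.6 178.1 120.9] [ 0.5211 -0.2052] [ 0.5163 -0.0174] [ 0.5214 -0.2133] [ 0.5165 -0.0198]
[179.3 118.4 171.4  27.9] [ 0.5137 -0.016 ] [ 0.4286 -0.0185] [ 0.5139 -0.0184] [ 0.4261 -0.0209]
[ 81.5 169.  118.4 160.7] [ 0.5681 -0.1266] [ 0.5587 -0.085 ] [ 0.5698 -0.1324] [ 0.5602 -0.0895]
[168.1  26.9   0.6  31.3] [ 0.4277 -0.0216] [ 0.4322 -0.1857] [ 0
[... 1812 characters left out ...]
434 -0.0193] [ 0.5185 -0.0203] [ 0.5444 -0.0218] [ 0.5188 -0.0228]
[120.5   7.8 159.4   5.6] [ 0.4114 -0.0661] [ 0.4094 -0.0286] [ 0.4083 -0.07  ] [ 0.4063 -0.0314]
[111.1 169.  122.5 185.2] [ 0.5679 -0.0941] [ 0.586  -0.0836] [ 0.5697 -0.0989] [ 0.5883 -0.088 ]
[320.7 193.2 320.  211.9] [0.5942 0.1378] [0.6163 0.1384] [0.5968 0.1401] [0.6195 0.1408]
[321.3  61.8 318.  103.1] [0.4583 0.1297] [0.4978 0.1288] [0.4568 0.1317] [0.4974 0.1309]
[130.6 148.3 156.9 147.6] [ 0.5452 -0.0703] [ 0.5443 -0.042 ] [ 0.5463 -0.0744] [ 0.5454 -0.0452]
top tip [0.5312 0.142  0.135 ] end [ 0.4691 -0.0162  0.135 ] grip [ 0.4725 -0.2415  0.169 ]
handle top ends [ 0.4494 -0.2517  0.169 ] [ 0.5026 -0.25    0.169 ]
```

```bash
python3 -m jog '0 0 0 -1.6;1.9 -5.2 0 0;1.9 -5.2 0 0;1.9 -5.2 0 0;1.9 -5.2 0 0;1.9 -5.2 1 0;1.9 -5.2 3 0;0 0 4 0;0 0 0 0;0 0 0 0' 5
python3 - <<'E'
from h import *
np.set_printoptions(precision=4,suppress=True)
s=manip.sense();im=manip.get_image("wrist");im["s"]=s;np.save("w3.npy",im,allow_pickle=True);wfix(im)
print(s["tool_pos"],s["eef_rot"],s["time"])
save(im,"pics/w3.png")
for X in((.4494,-.2517,.169),(.5026,-.25,.169)): print(proj(im,X))
E
```

```text
time: 5.82
tool_pos: [0.4797, -0.2522, 0.2193]
eef_rot: [[-1.0, -0.029, 0.001], [-0.029, 1.0, -0.001], [-0.001, -0.001, -1.0]]
wrist_force: [0.6, 0.4, 0.2]
finger_gap: 0.0502
grasp_force: 0.0
[ 0.4797 -0.2522  0.2193] [[-0.9996 -0.029   0.0013]
 [-0.029   0.9996 -0.0008]
 [-0.0013 -0.0009 -1.    ]] 5.825
[257.7367 176.599 ]
[257.5541 244.347 ]
```

View pics/w3.png

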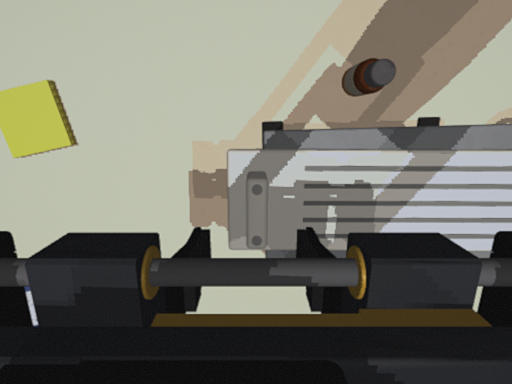

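The handle is centred between the fingers at column 257 (rows 172–247) and square to them. I'll descend and grip.

```bash
python3 -m jog '0.3 0 3 0;0 0 3 0;0 0 1 0;0 0 0.7 0;0 0 0 0;0 0 0 0'; python3 -m jog '0 0 0 0;0 0 0 0;0 0 0 0;0 0 0 0;0 0 0 0;0 0 0 0;0 0 0 0' 1 20
```

```text
time: 6.62
tool_pos: [0.4769, -0.2525, 0.142]
eef_rot: [[-1.0, -0.029, 0.002], [-0.029, 1.0, -0.001], [-0.001, -0.001, -1.0]]
wrist_force: [-0.3, -0.3, 0.1]
finger_gap: 0.0501
grasp_force: 0.0
time: 7.5
tool_pos: [0.4762, -0.2518, 0.1408]
eef_rot: [[-1.0, -0.029, 0.0], [-0.029, 1.0, 0.0], [-0.0, 0.0, -1.0]]
wrist_force: [0.5, 2.4, 1.6]
finger_gap: 0.0159
grasp_force: 20.0
```

```bash
python3 -m jog '0 0 0 0;0 0 0 0;0 0 0 0;0.01 0.4 0 -0.4;0.01 0.6 0 -0.4;0.01 0.6 0 -0.4;0 0.6 0 -0.4;0 0.4 0 0;0 0 0 0;0 0 0 0' - 55
```

```text
time: 8.75
tool_pos: [0.4747, -0.2253, 0.1407]
eef_rot: [[-0.998, -0.057, -0.0], [-0.057, 0.998, 0.001], [0.0, 0.001, -1.0]]
wrist_force: [-0.2, 3.0, 1.8]
finger_gap: 0.0154
grasp_force: 55.0
```

```bash
python3 -m jog '0 0.6 0 0;0 1 0 0;0 1 0 0;0 1.2 0 0;0 1.2 0 0;0 1.2 0 0;0 1.2 0 0;0 1 0 0;0 0.6 0 0;0 0 0 0'
```

```text
time: 10.0
tool_pos: [0.4697, -0.1351, 0.1408]
eef_rot: [[-0.998, -0.057, -0.0], [-0.057, 0.998, 0.002], [0.0, 0.002, -1.0]]
wrist_force: [1.0, 3.1, 2.4]
finger_gap: 0.0154
grasp_force: 55.0
```

```bash
python3 -m jog '0 0.4 0.02 0;0 0.6 0.02 0;0 0.6 0.02 0;0 0.6 0 0;0 0.6 0 0;0 0.4 0 0;0 0.2 0 0;0 0 0 0;0 0 0 0'
python3 - <<'E'
from h import *
np.set_printoptions(precision=4,suppress=True)
s=manip.sense();im=manip.get_image("top");np.save("t2.npy",im,allow_pickle=True)
w=manip.get_image("wrist");w["s"]=s;np.save("w4.npy",w,allow_pickle=True)
a=cv2.resize(im["color"][165:255,230:410],None,fx=4.4,fy=4.4,interpolation=cv2.INTER_CUBIC)
cv2.imwrite("pics/t2.png",cv2.cvtColor(a,cv2.COLOR_RGB2BGR))
E
```

```text
time: 11.12
tool_pos: [0.4682, -0.1021, 0.1407]
eef_rot: [[-0.998, -0.057, 0.001], [-0.057, 0.998, -0.0], [-0.001, -0.0, -1.0]]
wrist_force: [0.0, -3.0, 6.0]
finger_gap: 0.0155
grasp_force: 55.0
```

View pics/t2.png

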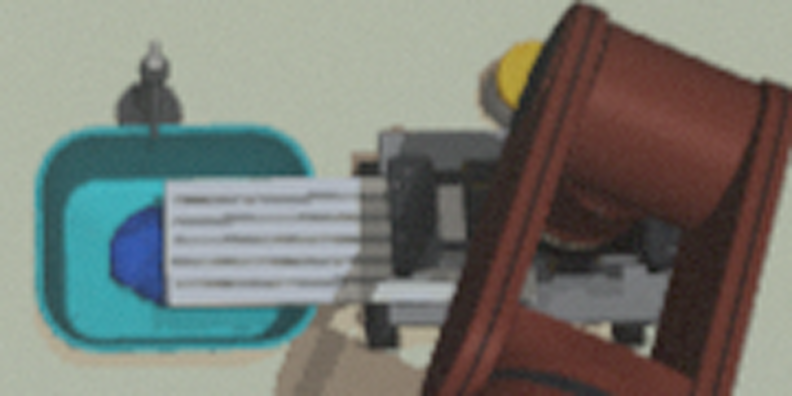

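The board is level out over the bin. Its end runs from crop (165,180) to (169,305), with the blade at x≈155. I'll compute the gap.

```bash
python3 - <<'E'
from h import *
np.set_printoptions(precision=4,suppress=True)
im=np.load("t2.npy",allow_pickle=True).item()
g=cv2.cvtColor(im["color"],cv2.COLOR_RGB2GRAY).astype(float)
np.set_printoptions(linewidth=200)
es=[]
for v in range(209,231,2):
    r=im["color"][v,260:276,0].astype(float);d=np.diff(r);i=d.argmax();w=d[max(i-2,0):i+3].clip(0);u=260.5+(w*np.arange(max(i-2,0),i+3)).sum()/w.sum()
    es.append((u,v))
es=np.array(es);print(es[:,0].round(2))
P=np.array([onz(im,u,v,.135)[:2] for u,v in es])
for v in range(188,197): print(v,g[v,259:272].round())
k=np.polyfit(es[:,1],es[:,0],1);print(k,"end mid",np.median(P,0),np.polyfit(P[:,0],P[:,1],1))
y=np.array([-.056,1])/np.hypot(.056,1)
for u in(264.5,265,265.5):print(u,(onz(im,u,194,.135)[:2]-P.mean(0))@y, onz(im,u,194,.135))
E
```

```text
[266.96 266.99 266.96 266.95 266.94 266.95 267.   266.95 266.93 267.2  267.36]
188 [ 79.  68.  65.  72.  68.  73.  84.  74.  82.  84.  78. 113. 163.]
189 [ 80.  75.  67.  69.  69.  73.  83.  75.  86.  80.  79. 101. 146.]
190 [ 80.  78.  77.  67.  66.  73.  82.  75.  81.  82.  81.  94. 143.]
191 [ 76.  76.  76.  74.  68.  74.  80.  78.  83.  81.  80.  84. 130.]
192 [ 81.  82.  79.  73.  69.  74.  79.  80.  83.  82.  82.  96. 144.]
193 [102. 104. 100.  95.  91.  78.  89.  99. 111. 113. 110. 119. 146.]
194 [115. 120. 116. 114. 102.  82.  89. 106. 118. 119. 122. 118. 118.]
195 [99. 95. 98. 99. 93. 80. 81. 90. 95. 95. 99. 98. 95.]
196 [78. 75. 78. 78. 76. 74. 79. 77. 76. 75. 77. 73. 77.]
[  0.0126 264.2622] end mid [0.4574 0.134 ] [0.0457 0.1129]
264.5 0.006118297121954415 [0.5366 0.1443 0.135 ]
265 0.004546636471653829 [0.5366 0.1428 0.135 ]
265.5 0.0029749630171600643 [0.5367 0.1412 0.135 ]
```

```bash
python3 -m jog '0 0.2 0 0;0 0.25 0 0;0 0.15 0 0;0 0 0 0;0 0 0 0;0 0 0 0'
python3 - <<'E'
from h import *
np.set_printoptions(precision=4,suppress=True)
s=manip.sense();im=manip.get_image("top");sc=manip.get_image("scene")
for v in range(207,231,3):
    d=np.diff(im["color"][v,258:276,0].astype(float));i=d.argmax();w=d[max(i-2,0):i+3].clip(0);u=258.5+(w*np.arange(max(i-2,0),i+3)).sum()/w.sum();print(round(u,2),end=" ")
u=264.85;y=np.array([-.056,1])/np.hypot(.056,1)
for u in(264.4,264.9,265.4): print(u,(onz(im,264.4,194,.135)[:2]-onz(im,u,218,.135)[:2])@y)
a=cv2.resize(im["color"][165:255,230:410],None,fx=4.4,fy=4.4,interpolation=cv2.INTER_CUBIC)
b=cv2.resize(sc["color"][165:290,220:400],None,fx=4.4,fy=4.4,interpolation=cv2.INTER_CUBIC)[:,:]
cv2.imwrite("pics/s3.png",cv2.cvtColor(b,cv2.COLOR_RGB2BGR))
E
```

```text
time: 11.98
tool_pos: [0.4679, -0.0963, 0.1407]
eef_rot: [[-0.998, -0.057, 0.001], [-0.057, 0.998, -0.001], [-0.001, -0.001, -1.0]]
wrist_force: [-0.8, -4.3, 5.0]
finger_gap: 0.016
grasp_force: 55.0
265.02 264.95 264.88 264.98 264.95 265.39 265.43 265.49 264.4 -0.001614457106929421
264.9 -6.440454855894766e-05
265.4 0.0014856604644078281
```

View pics/s3.png

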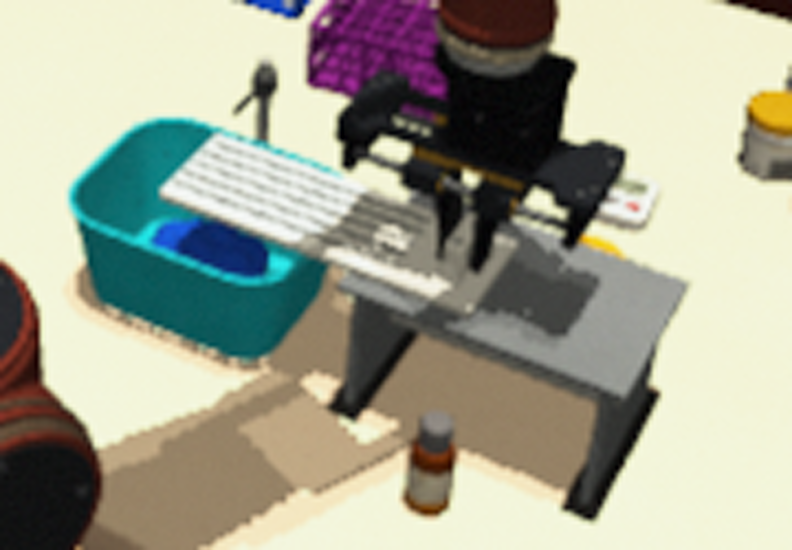

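The board lies level on the riser, overhanging the bin with clear space below. Its end is in line with the blade to within about 0.5 mm, the handle is still held at 55 N, and the bottle, cup and timer have not moved.

```bash
python3 -c "
from rig import manip
print(manip.close_job())"
```

```text
the job is handed in; nothing more can be done
None
```

I slid the board out about 155 mm until its far end was in line with the pointer blade, to about 0.5 mm in the top camera. I handed the job in at about 12 s, with the gripper still holding the board level on the riser.

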